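Seal a batch of capped pots

ROBOT

A 6-joint arm with a two-finger parallel gripper is mounted at the origin on the work surface. World frame = base frame: x ahead of the robot, y to its left, z up, the work surface at z = 0. Lengths are in m, angles in degrees, forces in N, time in s.
With the tool pointing down it reaches from about 0.3 to 0.75 m from the base axis. Payload 8.5 kg.
Tool frame: the origin (TCP) lies midway between the tips of the shut fingers; the grasp point (between the pads) lies grasp_offset behind it (grasp_offset is the distance from the TCP to the grasp point, in m); z points along the fingers, y is the line along which they close (so a half turn about z gives the same grasp; the last joint's range is limited). The gripper opens to 85 mm and grips with 20 to 120 N. Pads are 22 mm wide; open, the fingers measure 114 mm over their backs; the gripper's body (76 mm by 85 mm) begins 54 mm behind the grasp point. The pads swing forward as they close: fully open they stand 13 mm farther back than shut.
Start: joints at [57.336, 21.807, 74.336, -0, 83.858, -12.336], TCP at [0.191, 0.516, 0.231] pointing down, gripper open.
Joint ranges: [-178.18, 178.18], [-50.72, 133.34], [12.68, 142.11], [-81.47, 261.47], [9.98, 163.14], [-165.26, 165.26]. Speed limits (degrees/s): [136.94, 136.94, 180, 180, 180, 180].

INTERFACE

Orientations are given as a 3x3 rotation matrix whose columns are the frame's x, y, z axes.
In Python, from rig import observe, get_image, camera_params, close_job, grasp_offset gives the robot as it stands.
- The arm moves only by the shell command python3 -m handwheel 'ROWS' [OPENING] [FORCE]. ROWS is JSON, a list of rows, each a list of 2 entries, a list of its own where there are three numbers: the shift along the tool's x, y, z as a fraction of full scale, then the turn, a rotation vector about the tool's x, y, z as a fraction of full scale. In form: [[[dx, dy, dz], [ax, ay, az]], ...]. A call has 1 to 10 rows; each row is the pose to reach, as a shift and turn from the pose commanded when the call began, along the tool's axes at that moment, turning the shorter way round; what a row does not reach only later rows make up. Full scale, the value 1, is 0.5 m for a shift and pi rad for a turn. A row lasts 1/10 s, in which the tool goes at most 50 mm and 8.59 degrees, less where a joint would pass 70% of its speed; a pose out of reach is approached as far as the arm can. A call with a number of a shift or a turn outside -1 to 1 is refused whole. A call with a gripper value outside its range is refused whole. OPENING is the opening, from 0 (shut) to 1 (fully open), set as the call begins (- or left out, the last holds). The fingers move at their own pace and stop on an object; FORCE is the grip in N (left out, the last holds). Time passes only in rows, so rows that repeat a pose let the fingers close. It gives the time, the measured TCP pose, the force, the opening and the grip force at its end, in the units of the state.
- observe(): the state, without advancing time (a new reading comes with each control period).
- get_image(name): name is "scene" or "side" or "wrist"; returns (picture, depth): 480x640x3 uint8, red, green, blue; 480x640 float32, m along the optical axis (not along the pixel's ray), 0 where there is no reading.
- camera_params(name): a dict with "K" (3x3 intrinsics, pixels), "k1" (the pictures are not rectified: a ray, as slopes to the right and down, at radius r is drawn at 1 + k1 r^2 times it, then the intrinsics apply), "R" (3x3) and "t" (3): a world point X has camera coordinates R X + t. Camera axes: x right, y down, z forward; pixel columns grow to the right and rows downward; lengths in m; the calibration is good to about 2 mm. A picture is of the moment at which its call begins: read the wrist's pose just before it. camera_params takes no time and is no camera call; for the wrist camera it gives the pose at the moment of the call.
- close_job(): hands the job in; it is judged then, once.
The state is a dict: "time_s": time; "q": joint angles; "qvel": joint speeds; "joint_efforts": joint torques, N m; "position": TCP position; "tool_rot": TCP orientation; "ft_force": force on the tool from outside, world axes, zero at the start; "wrist_torque": the same for the moment, N m; "grip_width": finger opening in m; "gripper_force": force on a finger pad.
Only numpy, scipy, OpenCV 4.12 (cv2) and the standard library are available. Lean on these libraries where they do the work, as an engineer would, in place of code of your own. Each camera call takes 0.05 s, during which the arm holds its last target. There are 200 camera calls.

TASK

Pull out the sealer's tray, stand every pot from the white baking tray upright in a pocket of its own, and push the tray fully home under the hood. Then press these keys on the hood all the way down, one at a time, letting each spring back: the oblong key, the left square key (the one towards the tray handle), the right square key, and last the round key; after that pull the tray fully out again so that the pots can cool in their pockets. Never press a key while the tray is out, and leave alone the middle square key, the stamp, the spice jar and the scraper.

Things in the scene. Friction and masses are not known exactly. Their poses are not given: they have to be found in the camera images.
- sealer: tabletop cap sealer, fixed: white hood 200 (x) x 180 (y) mm, flat top 105 mm above the table, grey rear housing 130 mm high at y -90 to -165 mm. Origin on the table under the middle of the hood. The tray slides out along the sealer's +y through the hood's open face at y = +90 mm; inner height 82 mm over the table. Its -x side faces the robot
- tray (a joint): how far the nest tray is pulled out of the hood, m: 0 = fully home (pockets under the hood), 0.19 = fully out (all pockets clear of the hood, the nearest pocket centres 70 mm from its face); moves with about 2 N of friction and stays where it is left
- tray_handle (a point): top middle of the black upright handle plate at the tray's +y end: 76 mm long along the sealer's x, 14 mm thick along the slide, top 78 mm above the table, free on both sides for 45 mm below its top; 60 mm in front of the hood's face when the tray is home. Grip it from above across its thickness
- pocket0 (a point): centre of the floor of a round pocket in the aluminium tray (nearer the robot, nearer the handle): 52 mm diameter, 16 mm deep, its floor 26 mm and its rim 42 mm above the table; pockets are 80 mm apart, any pot fits any pocket, it rides along with the tray
- pocket1 (a point): centre of the floor of a round pocket in the aluminium tray (farther from the robot, nearer the handle): 52 mm diameter, 16 mm deep, its floor 26 mm and its rim 42 mm above the table; pockets are 80 mm apart, any pot fits any pocket, it rides along with the tray
- pocket2 (a point): centre of the floor of a round pocket in the aluminium tray (nearer the robot, nearer the hood): 52 mm diameter, 16 mm deep, its floor 26 mm and its rim 42 mm above the table; pockets are 80 mm apart, any pot fits any pocket, it rides along with the tray
- pocket3 (a point): centre of the floor of a round pocket in the aluminium tray (farther from the robot, nearer the hood): 52 mm diameter, 16 mm deep, its floor 26 mm and its rim 42 mm above the table; pockets are 80 mm apart, any pot fits any pocket, it rides along with the tray
- pot0: capped glass pot with a plain metal cap, a cylinder 46 mm diameter and 45 mm high, about 70 g; origin at the centre of its underside, z up through the cap. May be absent. Starts standing in the white baking tray. Hold it by its upper half
- pot1: capped glass pot with a plain metal cap, a cylinder 46 mm diameter and 45 mm high, about 70 g; origin at the centre of its underside, z up through the cap. May be absent. Starts standing in the white baking tray. Hold it by its upper half
- pot2: capped glass pot with a plain metal cap, a cylinder 46 mm diameter and 45 mm high, about 70 g; origin at the centre of its underside, z up through the cap. May be absent. Starts standing in the white baking tray. Hold it by its upper half
- pot3: capped glass pot with a plain metal cap, a cylinder 46 mm diameter and 45 mm high, about 70 g; origin at the centre of its underside, z up through the cap. May be absent. Starts standing in the white baking tray. Hold it by its upper half
- baking_tray: low white tray, fixed, 230 x 220 mm, floor 4 mm thick, rim 14 mm high; origin under its centre
- key_bar (a joint): oblong key, 18 x 64 mm, on the robot's side of the hood's top, alone in its row: how far it is pressed, m: 0 up, 0.005 fully down (about 5 N); springs back
- key_bar_top (a point): oblong key, 18 x 64 mm, on the robot's side of the hood's top, alone in its row: middle of its upper face, 10 mm above the hood's top when up; pressed straight down
- key_left (a joint): square key 24 mm wide, left one (towards the tray handle, sealer +y) of the row of three on the hood's top: how far it is pressed, m: 0 up, 0.005 fully down (about 5 N); springs back
- key_left_top (a point): square key 24 mm wide, left one (towards the tray handle, sealer +y) of the row of three on the hood's top: middle of its upper face, 10 mm above the hood's top when up; pressed straight down
- key_middle (a joint): square key 24 mm wide, middle one of the row of three, right at the centre of the hood's top, 55 mm from its neighbours: how far it is pressed, m: 0 up, 0.005 fully down (about 5 N); springs back
- key_right (a joint): square key 24 mm wide, right one (towards the grey rear housing, sealer -y) of the row of three: how far it is pressed, m: 0 up, 0.005 fully down (about 5 N); springs back
- key_right_top (a point): square key 24 mm wide, right one (towards the grey rear housing, sealer -y) of the row of three: middle of its upper face, 10 mm above the hood's top when up; pressed straight down
- key_round (a joint): round key, 38 mm diameter, on the hood's top on the side far from the robot, alone in its row: how far it is pressed, m: 0 up, 0.005 fully down (about 5 N); springs back
- key_round_top (a point): round key, 38 mm diameter, on the hood's top on the side far from the robot, alone in its row: middle of its upper face, 10 mm above the hood's top when up; pressed straight down
- stamp: bystander: dough stamp, steel foot 48 mm wide with a wooden knob, 77 mm high; origin under its centre
- spice: bystander: glass spice jar, 56 mm wide, 110 mm high; origin under its centre
- scraper: bystander: flat dough scraper, 100 x 130 mm, lying flat; origin under its blade's centre
Mind the look-alikes: they are no part of the job. Leave any green look-alike of the pot1 alone. Leave any turquoise look-alike of the pot2 alone.

How it is judged (in metres and radians):
On the way, in this order (a step that is already met when the one before it is completed fails the run):
1. every pot stands in a pocket and the tray is home ((distance between pot0 and pocket0 below 0.008 m or distance between pot0 and pocket1 below 0.008 m or distance between pot0 and pocket2 below 0.008 m or distance between pot0 and pocket3 below 0.008 m) and angle between each of pot0, pot1, pot2, pot3's own z axis and vertical below 0.12 rad and (distance between pot1 and pocket0 below 0.008 m or distance between pot1 and pocket1 below 0.008 m or distance between pot1 and pocket2 below 0.008 m or distance between pot1 and pocket3 below 0.008 m) and (distance between pot2 and pocket0 below 0.008 m or distance between pot2 and pocket1 below 0.008 m or distance between pot2 and pocket2 below 0.008 m or distance between pot2 and pocket3 below 0.008 m) and (distance between pot3 and pocket0 below 0.008 m or distance between pot3 and pocket1 below 0.008 m or distance between pot3 and pocket2 below 0.008 m or distance between pot3 and pocket3 below 0.008 m) and value of joint tray below 0.008 m), for 0.2 s.
2. the oblong key is pressed, alone, with the tray home (value of joint key_bar above 0.0035 m and value of joint tray below 0.008 m and value of joint each of key_left, key_middle, key_right, key_round below 0.0015 m), for 0.05 s.
3. the left square key is pressed, alone, with the tray home (value of joint key_left above 0.0035 m and value of joint tray below 0.008 m and value of joint each of key_bar, key_middle, key_right, key_round below 0.0015 m), for 0.05 s.
4. the right square key is pressed, alone, with the tray home (value of joint key_right above 0.0035 m and value of joint tray below 0.008 m and value of joint each of key_bar, key_left, key_middle, key_round below 0.0015 m), for 0.05 s.
5. the round key is pressed, alone, with the tray home (value of joint key_round above 0.0035 m and value of joint tray below 0.008 m and value of joint each of key_bar, key_left, key_middle, key_right below 0.0015 m), for 0.05 s.
6. the tray is pulled fully out again (value of joint tray above 0.175 m), for 0.2 s.
At the end, for the whole second after the job is handed in: every pot stands upright (within 7 degrees) and at rest on the floor of a pocket (within 8 mm of its centre), the tray is fully out (within 15 mm), and all keys are up ((distance between pot0 and pocket0 below 0.008 m or distance between pot0 and pocket1 below 0.008 m or distance between pot0 and pocket2 below 0.008 m or distance between pot0 and pocket3 below 0.008 m) and angle between each of pot0, pot1, pot2, pot3's own z axis and vertical below 0.12 rad and (distance between pot1 and pocket0 below 0.008 m or distance between pot1 and pocket1 below 0.008 m or distance between pot1 and pocket2 below 0.008 m or distance between pot1 and pocket3 below 0.008 m) and (distance between pot2 and pocket0 below 0.008 m or distance between pot2 and pocket1 below 0.008 m or distance between pot2 and pocket2 below 0.008 m or distance between pot2 and pocket3 below 0.008 m) and (distance between pot3 and pocket0 below 0.008 m or distance between pot3 and pocket1 below 0.008 m or distance between pot3 and pocket2 below 0.008 m or distance between pot3 and pocket3 below 0.008 m) and value of joint tray above 0.175 m and value of joint each of key_bar, key_left, key_middle, key_right, key_round below 0.0015 m and linear speed of each of pot0, pot1, pot2, pot3 below 0.02 m/s); the robot touches nothing.
It fails at once if the middle square key is pressed (value of joint key_middle above 0.003 m).
It fails at once if a key is pressed while the tray is not home (value of joint tray above 0.015 m and value of joint any of key_bar, key_left, key_middle, key_right, key_round above 0.0035 m).
It fails at once if two keys are down at once (value of joint each of key_bar, key_left above 0.003 m or value of joint each of key_bar, key_middle above 0.003 m or value of joint each of key_bar, key_right above 0.003 m or value of joint each of key_bar, key_round above 0.003 m or value of joint each of key_left, key_middle above 0.003 m or value of joint each of key_left, key_right above 0.003 m or value of joint each of key_left, key_round above 0.003 m or value of joint each of key_middle, key_right above 0.003 m or value of joint each of key_middle, key_round above 0.003 m or value of joint each of key_right, key_round above 0.003 m).
It fails at once if the stamp, spice jar or scraper is shoved (30 mm) or knocked over (distance of any of stamp, spice, scraper from where it was at the start of the episode above 0.03 m or angle between any of stamp, spice, scraper's own z axis and vertical above 0.5 rad).
Of pot0, pot1, pot2, pot3 only 2 to 4 are there at a start; the rules pass over those that are not, and their reading is None.
At some moment in a run one of pot0, pot1, pot2, pot3 may be knocked a few centimetres aside while the robot is not near it.
It also fails if it takes over 210 s, if anything falls off the work surface, if the arm or the gripper's body presses on something with over 40 N, if the wrist force passes 120 N, or if a joint passes its speed limit or range.

## Working session

There is one attempt and no reset: what is moved stays moved. The work goes in short steps, Python scripts to look and compute and a shell command to move; the robot and the scene stay as the last step left them, time stands still between calls to the robot, and variables do not carry over. Pictures are saved under pics/ and viewed, at most 14 in all, crops included, and the job is handed in when it is done.

```bash
ls; mkdir -p pics; cat > h.py <<'E'
import numpy as np, cv2
from rig import observe, get_image, camera_params, close_job, grasp_offset
def save(n,f):
    p,d=get_image(n); cv2.imwrite(f'pics/{f}.png',p[:,:,::-1]); np.savez(f'pics/{f}.npz',p=p,d=d,**camera_params(n)); return p,d
def ray(c,uv):
    K,k1,R,t=np.array(c['K']),float(c['k1']),np.array(c['R']),np.array(c['t'])
    xd=np.array([(uv[0]-K[0,2])/K[0,0],(uv[1]-K[1,2])/K[1,1]]); x=xd.copy()
    for _ in range(20): x=xd/(1+k1*(x@x))
    return -R.T@t, R.T@np.array([x[0],x[1],1.])
def onz(c,uv,z):
    o,r=ray(c,uv); return o+r*(z-o[2])/r[2]
def ond(c,uv,d):
    o,r=ray(c,uv); return o+r*d
def tri(a,b):
    (o1,r1),(o2,r2)=a,b
    s=np.linalg.lstsq(np.c_[r1,-r2],o2-o1,rcond=None)[0]
    p,q=o1+s[0]*r1,o2+s[1]*r2
    return (p+q)/2,np.linalg.norm(p-q)
def proj(c,X):
    K,k1,R,t=np.array(c['K']),float(c['k1']),np.array(c['R']),np.array(c['t'])
    p=R@X+t; x=p[:2]/p[2]; x=x*(1+k1*(x@x)); return K[:2,:2]@x+K[:2,2]
E
python3 - <<'E'
from h import *
print(observe()); print(grasp_offset() if callable(grasp_offset) else grasp_offset)
for n in ['scene','side','wrist']: save(n,n+'0'); print(n,camera_params(n))
ims=[cv2.imread(f'pics/{n}0.png') for n in ['scene','side']]
E
```

```text
pics
{'time_s': 0.0, 'q': array([ 5.73347969e+01,  2.18418146e+01,  7.43854565e+01,  7.79115550e-05,
        8.38576294e+01, -1.23359514e+01]), 'qvel': array([ 0.11081495,  0.00302696,  0.03727047, -0.07105911, -0.01037801,
        0.01155959]), 'joint_efforts': array([ 1.42944595e-03, -4.48463702e+01, -2.31279570e+01, -1.28548995e-04,
        4.72577070e-03, -9.60919834e-06]), 'position': array([0.19091897, 0.51548695, 0.23069991]), 'tool_rot': array([[-9.37711510e-01,  3.47413992e-01, -8.00905272e-04],
       [ 3.47414769e-01,  9.37710736e-01, -1.24670136e-03],
       [ 3.17895977e-04, -1.44729253e-03, -9.99998902e-01]]), 'ft_force': array([-0.19931025,  0.08602594, -0.26290449]), 'wrist_torque': array([-0.00866621, -0.0114846 ,  0.02093474]), 'gripper_force': 0.0, 'grip_width': 0.08537950031689955}
0.0187
scene {'K': array([[557.67067851,   0.        , 313.06702301],
       [  0.        , 557.67067851, 247.15517188],
       [  0.        ,   0.        ,   1.        ]]), 'k1': -0.15747512723240786, 'R': array([[-0.84455209,  0.53546909,  0.00214896],
       [ 0.45470918,  0.71928391
[... 212 characters left out ...]
759, 242.97420618],
       [  0.        ,   0.        ,   1.        ]]), 'k1': 0.021446568544949366, 'R': array([[-0.99713843, -0.07548819, -0.00406059],
       [-0.04831077,  0.67761967, -0.73382399],
       [ 0.05814658, -0.73152793, -0.67932751]]), 't': array([0.55330705, 0.08720636, 1.01588653])}
wrist {'K': array([[401.11073848,   0.        , 315.38984944],
       [  0.        , 401.11073848, 235.78163683],
       [  0.        ,   0.        ,   1.        ]]), 'k1': -0.03359485462885621, 'R': array([[ 0.34734822,  0.93773559, -0.00108558],
       [ 0.89953202, -0.33286965,  0.28291331],
       [ 0.26493652, -0.09924595, -0.95914487]]), 't': array([-0.54998725, -0.03670056,  0.37864025])}
```

View pics/scene0.png

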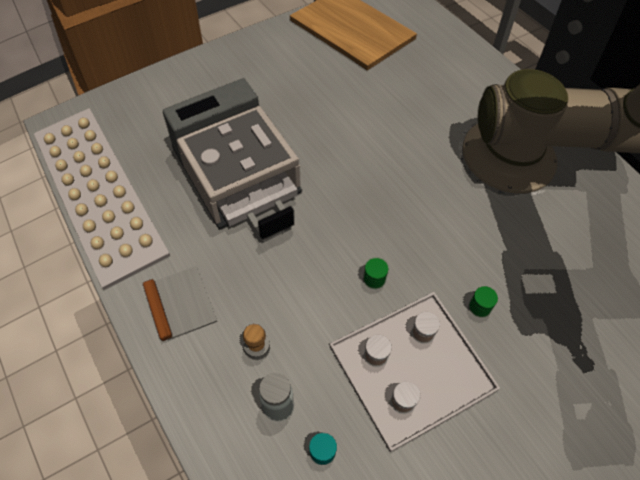

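View pics/side0.png

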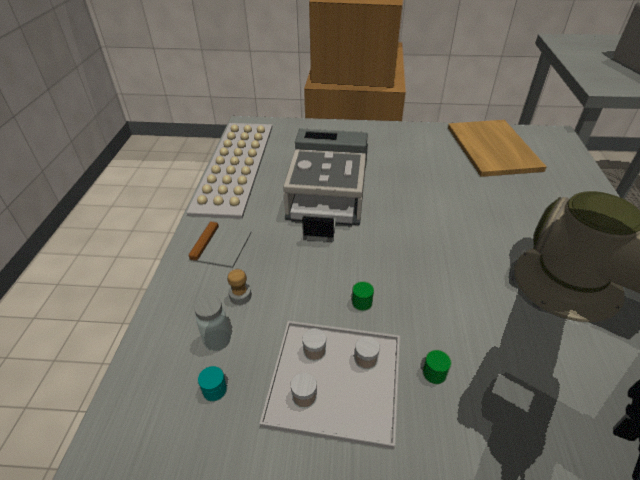

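The scene shows three plain metal-capped pots in the white baking tray, at scene (425,325), (378,349) and (405,396). The green ones at (376,272) and (484,301) and the turquoise one at (322,447) stand outside it, so those are the look-alikes. The handle is at (276,220) and the hood's keys are around (237,145).

```bash
cat >> h.py <<'E'
def cloud(c,d):
    v,u=np.mgrid[0:480,0:640]
    K,k1,R,t=np.array(c['K']),float(c['k1']),np.array(c['R']),np.array(c['t'])
    p=cv2.undistortPoints(np.stack([u,v],-1).reshape(-1,1,2).astype(np.float64),K,np.array([k1,0,0,0.]),) if False else None
    xd=np.stack([(u-K[0,2])/K[0,0],(v-K[1,2])/K[1,1]],-1); x=xd.copy()
    for _ in range(20): x=xd/(1+k1*(x**2).sum(-1,keepdims=True))
    P=np.dstack([x*d[...,None],d]); W=(P-t)@R; W[d==0]=np.nan; return W
def blobs(m,amin,amax=1e9):
    n,l,s,ce=cv2.connectedComponentsWithStats(m.astype(np.uint8),connectivity=4)
    return [(l==i) for i in range(1,n) if amin<=s[i,4]<=amax]
def capellipse(m):
    cs,_=cv2.findContours(m.astype(np.uint8),cv2.RETR_EXTERNAL,cv2.CHAIN_APPROX_NONE)
    return cv2.fitEllipse(cv2.convexHull(max(cs,key=cv2.contourArea)))
E
python3 - <<'E'
from h import *
np.set_printoptions(precision=4,suppress=True)
for n in ['scene','side']:
    z=np.load(f'pics/{n}0.npz'); W=cloud(z,z['d']); p=z['p'].astype(int)
    Z=W[...,2]
    ok=(W[...,0]>0.2)&(W[...,0]<1.2)&(abs(W[...,1])<.9)
    print(n,'table z',np.nanmedian(Z[ok&(abs(Z)<.01)]),np.nanstd(Z[ok&(abs(Z)<.01)]))
    for lo,hi,a in [(.040,.06,60),(.095,.108,200),(.1085,.125,25)]:
        for b in blobs(ok&(Z>lo)&(Z<hi),a):
            q=W[b]; v,u=np.nonzero(b)
            r=cv2.minAreaRect((q[:,:2]*1000).astype(np.float32))
            print(lo,'px',u.mean().round(1),v.mean().round(1),len(u),'med',np.median(q,0),'rgb',np.median(p[b],0),'rect',np.round(r[0],1),np.round(r[1],1),round(r[2],1))
E
```

```text
scene table z 0.000478965520800999 0.0024006950776082245
0.04 px 257.5 197.6 901 med [ 0.571  -0.1674  0.0424] rgb [150. 141. 133.] rect [ 570.  -177.8] [ 59.2 161.1] 87.0
0.04 px 276.9 225.7 197 med [ 0.5754 -0.0845  0.0504] rgb [6. 6. 6.] rect [575.3 -84.4] [14.1 76.1] 78.7
0.04 px 375.8 268.5 404 med [0.4644 0.098  0.0447] rgb [ 24. 106.  37.] rect [463.8  97.3] [45.1 44.9] 63.6
0.04 px 485.4 297.1 424 med [0.3252 0.2601 0.0449] rgb [ 24. 105.  37.] rect [324.  259.8] [46.2 44.8] 26.8
0.04 px 426.6 323.9 489 med [0.4552 0.2434 0.0488] rgb [187. 175. 167.] rect [453.5 242.2] [45.1 45.6] 8.6
0.04 px 377.9 347.3 534 med [0.5559 0.2319 0.0489] rgb [188. 176. 168.] rect [555.  231.1] [45.8 45.6] 77.7
0.04 px 406.2 394.8 586 med [0.5656 0.3286 0.0489] rgb [189. 178. 169.] rect [564.7 328. ] [44.8 46.5] 43.8
0.04 px 278.0 411.4 97 med [0.765  0.2393 0.0501] rgb [62. 64. 59.] rect [762.9 233.3] [16.3 51. ] 64.3
0.04 px 322.7 446.4 599 med [0.7312 0.3241 0.045 ] rgb [ 19. 121. 110.] rect [731.5 323.7] [44.5 44.2] 58.0
0.095 px 235.7 151.9 5306 med [ 0.5762 -0.2503  0.1055] rgb [83. 79. 73.
[... 2188 characters left out ...]
-318.6] [23.1 22.8] 88.4
0.1085 px 304.2 164.5 116 med [ 0.6229 -0.2643  0.1145] rgb [160. 155. 148.] rect [ 625.1 -269.1] [36.5 38.2] 40.6
0.1085 px 347.8 167.4 107 med [ 0.5081 -0.2585  0.1148] rgb [162. 157. 150.] rect [ 508.3 -263.3] [67.2 17.9] 87.8
0.1085 px 325.9 166.0 66 med [ 0.5652 -0.261   0.1147] rgb [151.  146.  140.5] rect [ 567.2 -270.3] [23.6 39.2] 3.6
0.1085 px 323.3 178.0 69 med [ 0.5687 -0.2065  0.1145] rgb [147. 142. 135.] rect [ 568.1 -209.1] [23.1 24. ] 2.2
0.1085 px 210.2 305.5 188 med [0.7482 0.2143 0.1096] rgb [124. 125. 117.] rect [747.3 212.5] [32.4 47.8] 28.1
0.1085 px 199.3 307.9 52 med [0.7655 0.2196 0.1094] rgb [123. 124. 116.] rect [767.2 220.5] [13. 37.] 25.5
```

```bash
cat >> h.py <<'E'
def goto(x,y,z,yaw=None):
    """print shift/turn fractions to world TCP target; yaw = world angle of tool y in deg, tool down"""
    from scipy.spatial.transform import Rotation as Ro
    o=observe(); R=o['tool_rot']; p=o['position']
    s=R.T@(np.array([x,y,z])-p)/.5
    if yaw is None: w=np.zeros(3)
    else:
        a=np.radians(yaw); Y=np.array([np.cos(a),np.sin(a),0]); Z=np.array([0,0,-1.]); T=np.c_[np.cross(Y,Z),Y,Z]
        w=Ro.from_matrix(R.T@T).as_rotvec()/np.pi
    print('at',p.round(4),'shift',s.round(4),'turn',w.round(4))
E
python3 - <<'E'
from h import *
np.set_printoptions(precision=4,suppress=True)
for n in ['scene','side']:
    z=np.load(f'pics/{n}0.npz'); W=cloud(z,z['d']); Z=W[...,2]
    for b in blobs((W[...,0]>.4)&(W[...,0]<.85)&(W[...,1]>-.16)&(W[...,1]<.2)&(Z>.070)&(Z<.1),15):
        q=W[b]; v,u=np.nonzero(b); r=cv2.minAreaRect((q[:,:2]*1000).astype(np.float32))
        print(n,u.mean(),v.mean(),np.median(q,0),'maxz',np.percentile(q[:,2],95),np.round(r[0],1),np.round(r[1],1),round(r[2],1))
# triangulated cap centres (top-face ellipses) as height check
S={'scene':[(426.6,323.9),(377.9,347.3),(406.2,394.8)],'side':[(366.8,347.8),(313.7,339.5),(303.3,385.4)]}
E={}
for n in S:
    z=np.load(f'pics/{n}0.npz'); Z=cloud(z,z['d'])[...,2]; B=blobs((Z>.044)&(Z<.055),60); E[n]=[]
    for s in S[n]:
        b=min(B,key=lambda b:np.hypot(*(np.array(np.nonzero(b)).mean(1)[::-1]-s))); E[n].append(ray(z,capellipse(b)[0]))
for a,b in zip(E['scene'],E['side']): print(tri(a,b))
for t in [(.5755,-.087,.13),(.5755,-.087,.048)]: goto(*t,87.4)
E
```

```text
scene 275.6701754385965 216.4842105263158 [ 0.5752 -0.0885  0.0772] maxz 0.0803142235067588 [574.  -90.2] [17.5 75.8] 87.3
scene 253.32673267326732 332.8151815181518 [0.7317 0.1011 0.0739] maxz 0.07745155756837037 [730.4 100.4] [34.3 35.1] 59.7
side 317.6720430107527 218.98387096774192 [ 0.5737 -0.0891  0.0769] maxz 0.07984044027144245 [573.9 -92.5] [18.  75.7] 85.1
side 236.21153846153845 274.54487179487177 [0.7291 0.1005 0.0728] maxz 0.07589780440931126 [730.3  99.7] [33.4 34.1] 12.9
(array([0.453 , 0.242 , 0.0456]), np.float64(0.0002028123329464672))
(array([0.5544, 0.2305, 0.0453]), np.float64(0.00017140250762630205))
(array([0.564 , 0.3276, 0.0458]), np.float64(0.0002367361376418719))
at [0.1909 0.5156 0.2309] shift [-1.1399 -0.8626  0.2024] turn [-0.0003 -0.0001 -0.0985]
at [0.1909 0.5156 0.2309] shift [-1.14   -0.8624  0.3664] turn [-0.0003 -0.0001 -0.0985]
```

```bash
python3 -m handwheel '[[[-0.6,-0.45,0],[0,0,-0.0985]],[[-0.6,-0.45,0],[0,0,-0.0985]],[[-0.6,-0.45,0],[0,0,-0.0985]],[[-0.6,-0.45,0],[0,0,-0.0985]],[[-0.6,-0.45,0],[0,0,-0.0985]],[[-0.6,-0.45,0],[0,0,-0.0985]],[[-0.6,-0.45,0],[0,0,-0.0985]],[[-0.6,-0.45,0],[0,0,-0.0985]],[[-0.6,-0.45,0],[0,0,-0.0985]],[[-0.6,-0.45,0],[0,0,-0.0985]]]' 0.5 30
python3 -c "
from h import *
goto(.5745,-.09,.15,87.4)"
```

```text
time_s: 1.15
position: [0.3943, 0.2001, 0.2311]
tool_rot: [[-0.999, 0.047, -0.001], [0.047, 0.999, 0.0], [0.001, 0.0, -1.0]]
ft_force: [-0.6, 0.4, -0.6]
grip_width: 0.0429
gripper_force: 0.0
at [0.3943 0.2001 0.2311] shift [-0.3875 -0.5627  0.162 ] turn [ 0.     -0.0002 -0.0006]
```

```bash
python3 -m handwheel '[[[-0.388,-0.563,0.1],[0,0,0]],[[-0.388,-0.563,0.1],[0,0,0]],[[-0.388,-0.563,0.1],[0,0,0]],[[-0.388,-0.563,0.1],[0,0,0]],[[-0.388,-0.563,0.1],[0,0,0]],[[-0.388,-0.563,0.1],[0,0,0]],[[-0.388,-0.563,0.1],[0,0,0]],[[-0.388,-0.563,0.1],[0,0,0]],[[-0.388,-0.563,0.1],[0,0,0]]]' 0.5 30
python3 - <<'E'
from h import *
save('wrist','w1')
z=np.load('pics/w1.npz'); W=cloud(z,z['d']); Z=W[...,2]
for b in blobs((Z>.070)&(Z<.09)&(W[...,1]>-.14),30):
    q=W[b]; v,u=np.nonzero(b); r=cv2.minAreaRect((q[:,:2]*1000).astype(np.float32))
    print(u.mean(),v.mean(),np.median(q,0),np.round(r[0],1),np.round(r[1],1),round(r[2],1))
goto(.5745,-.09,.05,87.4)
E
```

```text
time_s: 2.05
position: [0.5752, -0.0886, 0.1807]
tool_rot: [[-0.999, 0.045, -0.001], [0.045, 0.999, 0.001], [0.001, 0.001, -1.0]]
ft_force: [0.5, -0.2, 0.6]
grip_width: 0.0428
gripper_force: 0.0
308.74077112387204 229.3318293683347 [ 0.57080784 -0.09149138  0.07767774] [573.9 -91.8] [13.6 75.3] 87.6
581.074074074074 401.2037037037037 [0.71784715 0.10936997 0.07142236] [718.6 110.7] [16.2  2.8] 52.4
at [ 0.575  -0.0879  0.1812] shift [ 0.0006 -0.0044  0.2623] turn [ 0.0002 -0.0003  0.0005]
```

View pics/w1.png

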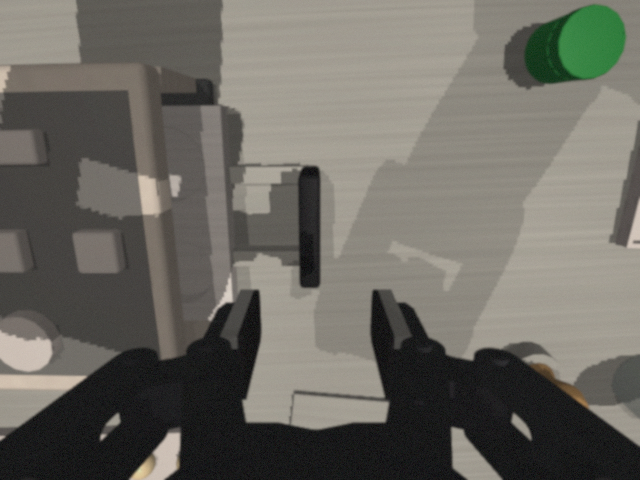

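The wrist view shows the black handle plate at (309,229), which agrees with the other two views: (0.574, −0.0915), top at 0.0777. I'll descend and grip it.

```bash
python3 -m handwheel '[[[0.002,-0.007,0.1],[0,0,0]],[[0.002,-0.007,0.16],[0,0,0]],[[0.002,-0.007,0.2],[0,0,0]],[[0.002,-0.007,0.23],[0,0,0]],[[0.002,-0.007,0.26],[0,0,0]],[[0.002,-0.007,0.26],[0,0,0]]]' 0.5 40
python3 -m handwheel '[[[0,0,0],[0,0,0]],[[0,0,0],[0,0,0]],[[0,0,0],[0,0,0]],[[0,0,0],[0,0,0]],[[0,0,0],[0,0,0]]]' 0 40
python3 -c "
from h import *
goto(.5741+.173*.0454,-.0915+.173,.0515,87.4)"
```

```text
time_s: 2.7
position: [0.5729, -0.0907, 0.0503]
tool_rot: [[-0.999, 0.043, -0.003], [0.043, 0.999, 0.001], [0.003, 0.001, -1.0]]
ft_force: [0.5, 0.6, 0.5]
grip_width: 0.0428
gripper_force: 0.0
time_s: 3.2
position: [0.5745, -0.0927, 0.0527]
tool_rot: [[-0.999, 0.045, 0.002], [0.045, 0.999, -0.0], [-0.002, -0.0, -1.0]]
ft_force: [-1.4, 2.5, 7.0]
grip_width: 0.0135
gripper_force: 40.3
at [ 0.5745 -0.0927  0.0527] shift [0.0009 0.3488 0.0023] turn [-0.0001  0.0006  0.0001]
```

```bash
python3 -m handwheel '[[[0,0.03,0],[0,0,0]],[[0,0.07,0],[0,0,0]],[[0,0.11,0],[0,0,0]],[[0,0.15,0],[0,0,0]],[[0,0.19,0],[0,0,0]],[[0,0.23,0],[0,0,0]],[[0,0.26,0],[0,0,0]],[[0,0.29,0],[0,0,0]],[[0,0.31,0],[0,0,0]],[[0,0.325,0],[0,0,0]]]'
python3 -m handwheel '[[[0,0.007,0],[0,0,0]],[[0,0.012,0],[0,0,0]],[[0,0.015,0],[0,0,0]],[[0,0.015,0],[0,0,0]]]'
```

```text
time_s: 4.2
position: [0.5817, 0.0698, 0.0527]
tool_rot: [[-0.999, 0.045, 0.002], [0.045, 0.999, -0.001], [-0.002, -0.001, -1.0]]
ft_force: [-2.7, -1.6, 6.6]
grip_width: 0.0131
gripper_force: 40.5
time_s: 4.6
position: [0.5819, 0.0739, 0.0526]
tool_rot: [[-0.999, 0.045, 0.0], [0.045, 0.999, -0.005], [-0.001, -0.005, -1.0]]
ft_force: [-5.3, -16.9, 6.5]
grip_width: 0.0134
gripper_force: 40.8
```

```bash
python3 -m handwheel '[[[0,-0.009,0],[0,0,0]],[[0,-0.009,0],[0,0,0]],[[0,-0.009,0],[0,0,0]],[[0,-0.009,0],[0,0,0]],[[0,-0.009,-0.02],[0,0,0]],[[0,-0.009,-0.1],[0,0,0]],[[0,-0.009,-0.2],[0,0,0]],[[0,-0.16,-0.33],[0,0,0]],[[0,-0.28,-0.34],[0,0,0]],[[0,-0.28,-0.34],[0,0,0]]]' 0.5
python3 -m handwheel '[[[0,-0.005,0],[0,0,0]],[[0,-0.005,0],[0,0,0]],[[0,-0.005,0],[0,0,0]]]' 0.7
python3 - <<'E'
from h import *
save('wrist','w2')
z=np.load('pics/w2.npz'); W=cloud(z,z['d']); Z=W[...,2]
print(observe()['position'])
for lo,hi,a in [(.018,.034,150),(.036,.048,500),(.07,.085,50)]:
  for b in blobs((Z>lo)&(Z<hi)&(W[...,1]>-.17)&(W[...,1]<.12)&(abs(W[...,0]-.575)<.13),a):
    q=W[b]; v,u=np.nonzero(b); r=cv2.minAreaRect((q[:,:2]*1000).astype(np.float32)); c,rr=cv2.minEnclosingCircle((q[:,:2]*1000).astype(np.float32))
    print(lo,u.mean(),v.mean(),np.median(q,0),np.round(r[0],1),np.round(r[1],1),round(r[2],1),'circ',np.round(c,1),round(rr,1))
E
```

```text
time_s: 5.6
position: [0.5754, -0.0596, 0.222]
tool_rot: [[-0.999, 0.044, 0.002], [0.044, 0.999, -0.001], [-0.002, -0.001, -1.0]]
ft_force: [0.4, -0.0, -0.3]
grip_width: 0.0421
gripper_force: 0.0
time_s: 5.9
position: [0.5753, -0.0602, 0.2195]
tool_rot: [[-0.999, 0.044, -0.001], [0.044, 0.999, 0.001], [0.001, 0.001, -1.0]]
ft_force: [0.4, 0.3, -0.2]
grip_width: 0.0596
gripper_force: 0.0
[ 0.57530557 -0.05992192  0.2193538 ]
0.018 485.021897810219 63.236009732360095 [0.46812284 0.07646851 0.02550278] [467.6  82.1] [42.2 15.3] 19.0 circ [465.2  88.8] 21.1
0.018 258.30249447426587 159.5089990527313 [ 0.53462807 -0.10497939  0.02535644] [ 534.8 -104.1] [51.5 50. ] 51.5 circ [ 534.6 -103.9] 25.9
0.018 357.82127123977347 159.46979232221523 [ 0.53820911 -0.02253504  0.02538111] [538.3 -23.1] [50.5 51.4] 34.7 circ [538.2 -23.1] 25.9
0.018 440.4249530956848 205.0 [0.57522365 0.04626559 0.03213668] [580.7  47.8] [61.9 75.5] 87.4 circ [580.4  47.8] 48.4
0.018 261.9050235478807 253.88500784929357 [ 0.61701042 -0.1086193   0.02542687] [ 616. -108.] [49.  49.2] 20.9 circ [ 614.8 -107.4] 26.0
0.018 355.3237945903567 253.87691101528813 [ 0.62061574 -0.02605422  0.02541206] [619.8 -26.6] [49.8 48.6] 70.2 circ [618.2 -26.8] 26.0
0.036 517.0143357757247 54.18286078368907 [0.46371153 0.09431514 0.04422384] [465.1  96. ] [40.2 45.9] 0.0 circ [462.3  96. ] 23.1
0.036 308.3803731372472 201.23870614463956 [ 0.5702521  -0.06492651  0.04129618] [576.2 -65.4] [161.  159.4] 87.5 circ [574.  -65.5] 110.9
0.036 471.3018867924528 205.84339622641508 [0.57729823 0.06770445 0.04204453] [580.3  68.3] [10.8 75. ] 79.7 circ [581.2  73.6] 37.5
0.07 494.97673291323315 217.97430925836161 [0.57934086 0.07243154 0.07683959] [581.7  74.3] [14.6 75.6] 87.6 circ [581.7  74.1] 37.8
```

View pics/w2.png

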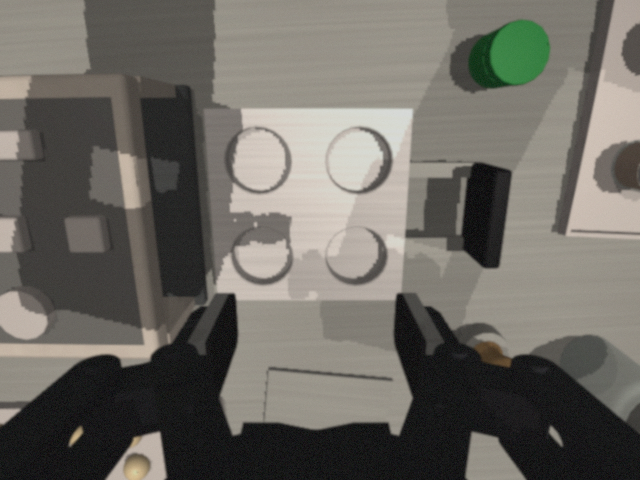

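Four empty pockets are visible, at (258,160), (358,160), (262,254) and (356,254); floor is 25 mm and rim 42 mm, and the tray is fully out. Next I look at the pots.

```bash
python3 -m handwheel '[[[0.138,0.615,-0.06],[0,0,0]],[[0.138,0.615,-0.06],[0,0,0]],[[0.138,0.615,-0.06],[0,0,0]],[[0.138,0.615,-0.06],[0,0,0]],[[0.138,0.615,-0.06],[0,0,0]],[[0.138,0.615,-0.06],[0,0,0]],[[0.138,0.615,-0.06],[0,0,0]],[[0.138,0.615,-0.06],[0,0,0]],[[0.138,0.615,-0.06],[0,0,0]]]' 0.7
cat >> h.py <<'E'
def pots(f,lo=.040,hi=.06,cam='wrist',box=(.38,.66,.13,.42)):
    save(cam,f); z=np.load(f'pics/{f}.npz'); W=cloud(z,z['d']); Z=W[...,2]; out=[]
    print('tcp',observe()['position'].round(4))
    for b in blobs((Z>lo)&(Z<hi)&(W[...,0]>box[0])&(W[...,0]<box[1])&(W[...,1]>box[2])&(W[...,1]<box[3]),80):
        q=W[b]; v,u=np.nonzero(b); top=np.median(q[:,2]); q=q[abs(q[:,2]-top)<.004]
        c,r=cv2.minEnclosingCircle((q[:,:2]*1000).astype(np.float32)); rc=cv2.minAreaRect((q[:,:2]*1000).astype(np.float32))
        print('px',u.mean().round(0),v.mean().round(0),'rgb',np.median(z['p'][b],0),'top',top.round(4),'circ',np.round(c,1),round(r,1),'rect',np.round(rc[0],1),np.round(rc[1],1))
E
python3 - <<'E'
from h import *
pots('w3')
goto(.4535,.2425,.12,87.4); goto(.4535,.2425,.025,87.4)
E
```

```text
time_s: 6.85
position: [0.5203, 0.2491, 0.2492]
tool_rot: [[-0.999, 0.044, -0.001], [0.044, 0.999, -0.001], [0.001, -0.001, -1.0]]
ft_force: [-0.4, 0.4, -0.0]
grip_width: 0.0596
gripper_force: 0.0
tcp [0.5206 0.2484 0.2493]
px 302.0 124.0 rgb [168. 160. 153.] top 0.0485 circ [453.8 240.9] 22.9 rect [453.2 240.6] [44.8 44.2]
px 296.0 240.0 rgb [163. 155. 148.] top 0.0484 circ [554.6 229.4] 23.1 rect [554.5 229.7] [45.  44.9]
px 403.0 246.0 rgb [164. 156. 149.] top 0.0484 circ [564.7 326.3] 23.1 rect [564.6 326.3] [45.3 45.1]
at [0.5206 0.2484 0.2493] shift [ 0.1332 -0.0177  0.2587] turn [-0.0002 -0.0003 -0.0001]
at [0.5206 0.2484 0.2493] shift [ 0.1331 -0.0176  0.4487] turn [-0.0002 -0.0003 -0.0001]
```

View pics/w3.png

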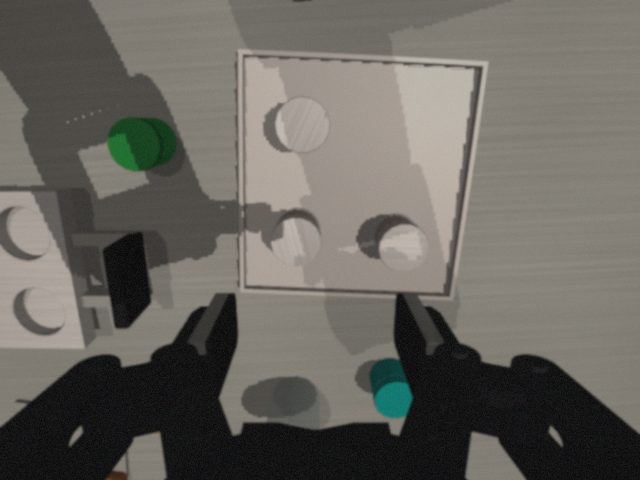

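The wrist view shows three plain-capped pots in the white tray at (302,124), (296,240) and (403,246). The green one at (140,143) and turquoise one at (393,390) are outside it and stay put. I take (302,124) first.

```bash
python3 -m handwheel '[[[0.132,-0.02,0.05],[0,0,0]],[[0.132,-0.02,0.15],[0,0,0]],[[0.132,-0.02,0.25],[0,0,0]],[[0.132,-0.02,0.33],[0,0,0]],[[0.132,-0.02,0.39],[0,0,0]],[[0.132,-0.02,0.43],[0,0,0]],[[0.132,-0.02,0.45],[0,0,0]],[[0.132,-0.02,0.45],[0,0,0]]]' 0.7
python3 -m handwheel '[[[0,0,0],[0,0,0]],[[0,0,0],[0,0,0]],[[0,0,0],[0,0,0]],[[0,0,0],[0,0,0]]]' 0 30
python3 -c "
from h import *
goto(.5381,-.0236,.15,87.4)"
```

```text
time_s: 7.7
position: [0.4541, 0.2411, 0.024]
tool_rot: [[-0.999, 0.047, -0.002], [0.047, 0.999, -0.001], [0.002, -0.001, -1.0]]
ft_force: [0.1, 0.4, 0.2]
grip_width: 0.0597
gripper_force: 0.0
time_s: 8.1
position: [0.4548, 0.2421, 0.0258]
tool_rot: [[-0.999, 0.045, 0.002], [0.045, 0.999, 0.0], [-0.002, 0.0, -1.0]]
ft_force: [-0.2, -3.2, 6.9]
grip_width: 0.0447
gripper_force: 31.3
at [0.4548 0.2421 0.0258] shift [-0.191  -0.5232 -0.2482] turn [0.0001 0.0007 0.    ]
```

```bash
python3 -m handwheel '[[[0,0,-0.05],[0,0,0]],[[0,0,-0.12],[0,0,0]],[[-0.05,-0.08,-0.2],[0,0,0]],[[-0.08,-0.16,-0.25],[0,0,0]],[[-0.11,-0.24,-0.25],[0,0,0]],[[-0.14,-0.32,-0.25],[0,0,0]],[[-0.17,-0.40,-0.25],[0,0,0]],[[-0.19,-0.47,-0.25],[0,0,0]],[[-0.192,-0.51,-0.25],[0,0,0]],[[-0.192,-0.524,-0.25],[0,0,0]]]'
python3 -m handwheel '[[[0,0,0],[0,0,0]],[[0,0,0],[0,0,0]]]'
python3 -c "
from h import *
goto(.5388,-.0236,.06,87.4)"
```

```text
time_s: 9.1
position: [0.5382, -0.0258, 0.1498]
tool_rot: [[-0.999, 0.048, 0.0], [0.048, 0.999, -0.0], [-0.0, -0.0, -1.0]]
ft_force: [0.4, 0.6, -0.6]
grip_width: 0.0451
gripper_force: 31.1
time_s: 9.3
position: [0.5379, -0.023, 0.1498]
tool_rot: [[-0.999, 0.045, -0.0], [0.045, 0.999, 0.0], [0.0, 0.0, -1.0]]
ft_force: [0.0, 0.4, -0.6]
grip_width: 0.0449
gripper_force: 31.1
at [ 0.5379 -0.023   0.1498] shift [-0.0018 -0.0013  0.1796] turn [ 0.0001 -0.      0.0003]
```

```bash
python3 -m handwheel '[[[-0.002,-0.001,0.05],[0,0,0]],[[-0.002,-0.001,0.1],[0,0,0]],[[-0.002,-0.001,0.14],[0,0,0]],[[-0.002,-0.001,0.165],[0,0,0]],[[-0.002,-0.001,0.175],[0,0,0]],[[-0.002,-0.001,0.182],[0,0,0]],[[-0.002,-0.001,0.188],[0,0,0]]]'
python3 -m handwheel '[[[0,0,0.006],[0,0,0]],[[0,0,0.01],[0,0,0]],[[0,0,0.014],[0,0,0]],[[0,0,0.014],[0,0,0]]]'
```

```text
time_s: 10.0
position: [0.5395, -0.0241, 0.0561]
tool_rot: [[-0.999, 0.045, 0.001], [0.045, 0.999, -0.0], [-0.001, -0.0, -1.0]]
ft_force: [0.6, 0.1, 0.3]
grip_width: 0.0449
gripper_force: 31.1
time_s: 10.4
position: [0.5391, -0.0246, 0.0486]
tool_rot: [[-0.999, 0.045, -0.0], [0.045, 0.999, 0.0], [0.0, 0.0, -1.0]]
ft_force: [0.6, -0.7, -0.4]
grip_width: 0.0452
gripper_force: 31.1
```

```bash
python3 -m handwheel '[[[0,0,0.002],[0,0,0]],[[0,0,0.002],[0,0,0]]]'
python3 -m handwheel '[[[0,0,0],[0,0,0]],[[0,0,0],[0,0,0]],[[0,0,0],[0,0,0]],[[0,0,-0.04],[0,0,0]],[[0,0,-0.12],[0,0,0]],[[0,0,-0.22],[0,0,0]],[[0,0,-0.32],[0,0,0]],[[0,0,-0.34],[0,0,0]]]' 0.7
python3 - <<'E'
from h import *
pots('w4',.06,.078,box=(.48,.67,-.15,.03))
pots('s4',cam='scene'); pots('s4b',.06,.078,cam='scene',box=(.48,.67,-.15,.03))
goto(.5209,.249,.249,87.4)
E
```

```text
time_s: 10.6
position: [0.5393, -0.0246, 0.0478]
tool_rot: [[-0.999, 0.045, 0.0], [0.045, 0.999, -0.0], [-0.0, -0.0, -1.0]]
ft_force: [0.1, -0.6, -0.9]
grip_width: 0.0451
gripper_force: 31.1
time_s: 11.4
position: [0.5408, -0.0249, 0.2234]
tool_rot: [[-0.999, 0.045, 0.01], [0.045, 0.999, -0.003], [-0.01, -0.002, -1.0]]
ft_force: [1.0, -0.2, 0.0]
grip_width: 0.0601
gripper_force: 0.0
tcp [ 0.5405 -0.0248  0.2222]
px 316.0 209.0 rgb [214. 204. 194.] top 0.0691 circ [536.9 -24.1] 23.1 rect [536.7 -23.9] [45.2 45.2]
tcp [ 0.5397 -0.0247  0.2193]
px 378.0 347.0 rgb [209. 198. 189.] top 0.0488 circ [554.8 230.9] 23.2 rect [554.7 231.4] [45.3 44.8]
px 412.0 371.0 rgb [210. 198. 189.] top 0.0489 circ [531.1 298.6] 23.8 rect [530.8 300. ] [45.8 44.8]
tcp [ 0.5389 -0.0245  0.2173]
px 310.0 235.0 rgb [203. 191. 182.] top 0.0706 circ [535.8 -22.5] 24.4 rect [537.2 -21.9] [46.  44.8]
at [ 0.5389 -0.0245  0.2173] shift [ 0.0608  0.5448 -0.0633] turn [-0. -0.  0.]
```

The pot is in its pocket: top 0.070, 1 mm off centre. One of the others was knocked to about (0.531, 0.299), so I look again.

```bash
python3 -m handwheel '[[[0.06,0.544,-0.063],[0,0,0]],[[0.06,0.544,-0.063],[0,0,0]],[[0.06,0.544,-0.063],[0,0,0]],[[0.06,0.544,-0.063],[0,0,0]],[[0.06,0.544,-0.063],[0,0,0]],[[0.06,0.544,-0.063],[0,0,0]],[[0.06,0.544,-0.063],[0,0,0]],[[0.06,0.544,-0.063],[0,0,0]]]' 0.65
python3 - <<'E'
from h import *
pots('w5')
goto(.5546,.2295,.025,87.4)
E
```

```text
time_s: 12.35
position: [0.5211, 0.2484, 0.2471]
tool_rot: [[-0.999, 0.044, -0.003], [0.044, 0.999, -0.001], [0.003, -0.001, -1.0]]
ft_force: [-0.5, -0.5, -0.7]
grip_width: 0.0554
gripper_force: 0.0
tcp [0.5213 0.2477 0.2475]
px 373.0 211.0 rgb [166. 158. 150.] top 0.0487 circ [530.5 297.7] 23.0 rect [530.5 297.6] [44.9 45.1]
px 297.0 241.0 rgb [163. 155. 148.] top 0.0488 circ [554.7 229.6] 23.0 rect [554.5 229.9] [44.8 45.1]
at [0.5213 0.2477 0.2475] shift [-0.0695 -0.0328  0.4449] turn [-0.0004 -0.0009 -0.0001]
```

```bash
python3 -m handwheel '[[[-0.069,-0.033,0.05],[0,0,0]],[[-0.069,-0.033,0.15],[0,0,0]],[[-0.069,-0.033,0.25],[0,0,0]],[[-0.069,-0.033,0.33],[0,0,0]],[[-0.069,-0.033,0.39],[0,0,0]],[[-0.069,-0.033,0.43],[0,0,0]],[[-0.069,-0.033,0.447],[0,0,0]],[[-0.069,-0.033,0.447],[0,0,0]]]' 0.65
python3 -m handwheel '[[[0,0,0],[0,0,0]],[[0,0,0],[0,0,0]],[[0,0,0],[0,0,0]],[[0,0,0],[0,0,0]]]' 0 30
python3 -c "
from h import *
goto(.6181,-.0265,.15,87.4)"
```

```text
time_s: 13.2
position: [0.5549, 0.2293, 0.0247]
tool_rot: [[-0.999, 0.047, -0.002], [0.047, 0.999, -0.001], [0.002, -0.001, -1.0]]
ft_force: [-0.3, -0.1, 0.5]
grip_width: 0.0554
gripper_force: 0.0
time_s: 13.6
position: [0.5556, 0.2305, 0.0265]
tool_rot: [[-0.999, 0.045, 0.001], [0.045, 0.999, 0.0], [-0.001, 0.0, -1.0]]
ft_force: [-0.2, -1.1, 3.6]
grip_width: 0.0452
gripper_force: 30.9
at [0.5556 0.2305 0.0265] shift [-0.1485 -0.5078 -0.2468] turn [0.0001 0.0005 0.    ]
```

```bash
python3 -m handwheel '[[[0,0,-0.05],[0,0,0]],[[0,0,-0.12],[0,0,0]],[[-0.04,-0.08,-0.2],[0,0,0]],[[-0.06,-0.16,-0.247],[0,0,0]],[[-0.08,-0.24,-0.247],[0,0,0]],[[-0.11,-0.32,-0.247],[0,0,0]],[[-0.13,-0.40,-0.247],[0,0,0]],[[-0.15,-0.46,-0.247],[0,0,0]],[[-0.15,-0.495,-0.247],[0,0,0]],[[-0.15,-0.508,-0.247],[0,0,0]]]'
python3 -m handwheel '[[[0,0,0],[0,0,0]],[[0,0,0],[0,0,0]]]'
python3 -c "
from h import *
goto(.6187,-.0268,.0485,87.4)"
```

```text
time_s: 14.6
position: [0.6183, -0.0278, 0.1491]
tool_rot: [[-0.999, 0.047, -0.0], [0.047, 0.999, 0.0], [0.0, 0.0, -1.0]]
ft_force: [-0.3, 0.5, -1.0]
grip_width: 0.045
gripper_force: 31.0
time_s: 14.8
position: [0.6183, -0.0253, 0.1493]
tool_rot: [[-0.999, 0.044, -0.0], [0.044, 0.999, 0.0], [0.0, 0.0, -1.0]]
ft_force: [0.4, 0.7, -0.3]
grip_width: 0.0449
gripper_force: 31.0
at [ 0.6183 -0.0253  0.1493] shift [-0.0009 -0.0031  0.2016] turn [ 0.0001 -0.0001  0.0004]
```

```bash
python3 -m handwheel '[[[-0.001,-0.003,0.05],[0,0,0]],[[-0.001,-0.003,0.1],[0,0,0]],[[-0.001,-0.003,0.14],[0,0,0]],[[-0.001,-0.003,0.165],[0,0,0]],[[-0.001,-0.003,0.177],[0,0,0]],[[-0.001,-0.003,0.186],[0,0,0]],[[-0.001,-0.003,0.194],[0,0,0]],[[-0.001,-0.003,0.2],[0,0,0]],[[-0.001,-0.003,0.2025],[0,0,0]],[[-0.001,-0.003,0.2025],[0,0,0]]]'
python3 -m handwheel '[[[0,0,0],[0,0,0]],[[0,0,0],[0,0,0]],[[0,0,0],[0,0,0]],[[0,0,-0.04],[0,0,0]],[[0,0,-0.12],[0,0,0]],[[0,0,-0.22],[0,0,0]],[[0,0,-0.32],[0,0,0]],[[0,0,-0.34],[0,0,0]]]' 0.65
python3 - <<'E'
from h import *
pots('w6',.06,.078,box=(.48,.67,-.15,.03))
pots('s6',cam='scene')
goto(.5209,.249,.249,87.4)
E
```

```text
time_s: 15.8
position: [0.6192, -0.0282, 0.0485]
tool_rot: [[-0.999, 0.045, 0.001], [0.045, 0.999, -0.0], [-0.001, -0.0, -1.0]]
ft_force: [-0.8, 1.0, 2.3]
grip_width: 0.0449
gripper_force: 31.2
time_s: 16.6
position: [0.6207, -0.0285, 0.2244]
tool_rot: [[-0.999, 0.045, 0.011], [0.045, 0.999, -0.003], [-0.011, -0.002, -1.0]]
ft_force: [0.1, 0.3, 0.4]
grip_width: 0.0554
gripper_force: 0.0
tcp [ 0.6204 -0.0284  0.223 ]
px 316.0 98.0 rgb [213. 214. 206.] top 0.0692 circ [537.2 -24.2] 23.2 rect [537.1 -24.1] [45.  45.6]
px 316.0 209.0 rgb [208. 198. 189.] top 0.0689 circ [617.2 -27.5] 22.9 rect [616.9 -27.5] [45.2 44.9]
tcp [ 0.6196 -0.0283  0.2199]
px 412.0 371.0 rgb [211. 199. 190.] top 0.049 circ [531.  299.1] 23.4 rect [530.1 299.6] [45.3 44.2]
at [ 0.6196 -0.0283  0.2199] shift [ 0.2221  0.545  -0.0596] turn [-0.0003  0.0013  0.    ]
```

Both pots are placed well and the third hasn't moved since. I go to it directly, with one wrist check on the way.

```bash
python3 -m handwheel '[[[0.222,0.544,-0.06],[0,0,0]],[[0.222,0.544,-0.06],[0,0,0]],[[0.222,0.544,-0.06],[0,0,0]],[[0.222,0.544,-0.06],[0,0,0]],[[0.222,0.544,-0.06],[0,0,0]],[[0.222,0.544,-0.06],[0,0,0]],[[0.222,0.544,-0.06],[0,0,0]],[[0.222,0.544,-0.06],[0,0,0]],[[0.222,0.544,-0.06],[0,0,0]]]' 0.7
python3 - <<'E'
from h import *
pots('w7')
goto(.5305,.2976,.025,87.4)
E
```

```text
time_s: 17.6
position: [0.5206, 0.2476, 0.2465]
tool_rot: [[-0.999, 0.046, -0.002], [0.046, 0.999, -0.001], [0.002, -0.001, -1.0]]
ft_force: [0.4, 0.3, 0.1]
grip_width: 0.0598
gripper_force: 0.0
tcp [0.5208 0.2474 0.2468]
px 373.0 211.0 rgb [164. 156. 149.] top 0.0487 circ [530.4 298.3] 22.9 rect [530.3 297.9] [45.  44.6]
at [0.5208 0.2474 0.2468] shift [-0.0154  0.1016  0.4435] turn [-0.0002 -0.0006 -0.0005]
```

```bash
python3 -m handwheel '[[[-0.015,0.102,0.05],[0,0,0]],[[-0.015,0.102,0.15],[0,0,0]],[[-0.015,0.102,0.25],[0,0,0]],[[-0.015,0.102,0.33],[0,0,0]],[[-0.015,0.102,0.39],[0,0,0]],[[-0.015,0.102,0.43],[0,0,0]],[[-0.015,0.102,0.446],[0,0,0]],[[-0.015,0.102,0.446],[0,0,0]]]' 0.7
python3 -m handwheel '[[[0,0,0],[0,0,0]],[[0,0,0],[0,0,0]],[[0,0,0],[0,0,0]],[[0,0,0],[0,0,0]]]' 0 30
python3 -c "
from h import *
goto(.5354,-.1035,.15,87.4)"
```

```text
time_s: 18.45
position: [0.5304, 0.2982, 0.024]
tool_rot: [[-0.999, 0.047, -0.002], [0.047, 0.999, -0.001], [0.002, -0.001, -1.0]]
ft_force: [-0.2, 0.6, 0.0]
grip_width: 0.0599
gripper_force: 0.0
time_s: 18.85
position: [0.531, 0.2992, 0.0262]
tool_rot: [[-0.999, 0.045, 0.002], [0.045, 0.999, 0.0], [-0.002, 0.001, -1.0]]
ft_force: [-0.7, -1.3, 6.9]
grip_width: 0.0451
gripper_force: 31.3
at [0.531  0.2992 0.0262] shift [-0.0459 -0.8041 -0.248 ] turn [0.0002 0.0007 0.    ]
```

```bash
python3 -m handwheel '[[[0,0,-0.05],[0,0,0]],[[0,0,-0.12],[0,0,0]],[[-0.01,-0.08,-0.2],[0,0,0]],[[-0.02,-0.17,-0.248],[0,0,0]],[[-0.02,-0.27,-0.248],[0,0,0]],[[-0.03,-0.37,-0.248],[0,0,0]],[[-0.03,-0.47,-0.248],[0,0,0]],[[-0.04,-0.57,-0.248],[0,0,0]],[[-0.046,-0.67,-0.248],[0,0,0]],[[-0.046,-0.75,-0.248],[0,0,0]]]'
python3 -m handwheel '[[[0,-0.04,0],[0,0,0]],[[0,-0.054,0],[0,0,0]],[[0,-0.054,0],[0,0,0]],[[0,-0.054,0],[0,0,0]]]'
python3 -c "
from h import *
goto(.5353,-.104,.0485,87.4)"
```

```text
time_s: 19.85
position: [0.5361, -0.0786, 0.1492]
tool_rot: [[-0.999, 0.045, 0.001], [0.045, 0.999, -0.0], [-0.001, -0.0, -1.0]]
ft_force: [0.2, -0.6, -0.2]
grip_width: 0.045
gripper_force: 31.0
time_s: 20.25
position: [0.535, -0.1022, 0.149]
tool_rot: [[-0.999, 0.044, -0.0], [0.044, 0.999, 0.0], [0.0, 0.0, -1.0]]
ft_force: [0.5, -0.1, -0.8]
grip_width: 0.0449
gripper_force: 31.0
at [ 0.535  -0.1022  0.149 ] shift [-0.0007 -0.0037  0.201 ] turn [ 0.0001 -0.      0.0004]
```

```bash
python3 -m handwheel '[[[-0.001,-0.003,0.05],[0,0,0]],[[-0.001,-0.003,0.1],[0,0,0]],[[-0.001,-0.003,0.14],[0,0,0]],[[-0.001,-0.003,0.165],[0,0,0]],[[-0.001,-0.003,0.177],[0,0,0]],[[-0.001,-0.003,0.186],[0,0,0]],[[-0.001,-0.003,0.194],[0,0,0]],[[-0.001,-0.003,0.2],[0,0,0]],[[-0.001,-0.003,0.202],[0,0,0]],[[-0.001,-0.003,0.202],[0,0,0]]]'
python3 -m handwheel '[[[0,0,0],[0,0,0]],[[0,0,0],[0,0,0]],[[0,0,0],[0,0,0]],[[0,0,-0.04],[0,0,0]],[[0,0,-0.12],[0,0,0]],[[0,0,-0.22],[0,0,0]],[[-0.02,0.08,-0.3],[0,0,0]],[[-0.04,0.11,-0.34],[0,0,0]],[[-0.04,0.11,-0.34],[0,0,0]]]' 0.65
python3 - <<'E'
from h import *
pots('w8',.06,.078,box=(.48,.67,-.15,.03)); pots('s8',cam='scene')
goto(.5818,.0745,.052,87.4)
E
```

```text
time_s: 21.25
position: [0.5356, -0.105, 0.0482]
tool_rot: [[-0.999, 0.045, 0.001], [0.045, 0.999, -0.0], [-0.001, -0.0, -1.0]]
ft_force: [0.2, 0.2, -0.6]
grip_width: 0.0447
gripper_force: 31.0
time_s: 22.15
position: [0.5599, -0.0493, 0.2217]
tool_rot: [[-0.999, 0.043, 0.007], [0.043, 0.999, -0.002], [-0.007, -0.001, -1.0]]
ft_force: [-0.4, -0.6, 0.3]
grip_width: 0.0553
gripper_force: 0.0
tcp [ 0.5586 -0.0502  0.2192]
px 348.0 183.0 rgb [215. 207. 197.] top 0.068 circ [535.7 -24.9] 23.0 rect [535.6 -25. ] [45.1 45.5]
px 239.0 184.0 rgb [158. 152. 145.] top 0.0679 circ [ 532.7 -105.6] 23.2 rect [ 532.9 -105.2] [44.7 45.3]
px 345.0 283.0 rgb [177. 169. 161.] top 0.0676 circ [616.2 -28.8] 23.3 rect [615.8 -28.6] [45.1 45.2]
tcp [ 0.5578 -0.0508  0.2177]
at [ 0.5578 -0.0508  0.2177] shift [-0.0369  0.2525  0.3313] turn [-0.0001 -0.      0.0003]
```

View pics/s8.png

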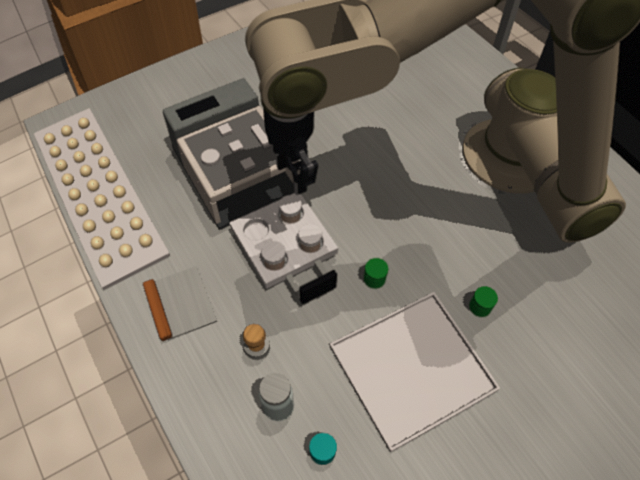

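The baking tray is empty and three pots stand in their pockets, at scene (291,210), (310,236) and (273,256). I grip the handle at (318,287) and push home.

```bash
python3 -m handwheel '[[[-0.037,0.1,0],[0,0,0]],[[-0.037,0.2,0],[0,0,0]],[[-0.037,0.253,0],[0,0,0]],[[-0.037,0.253,0.08],[0,0,0]],[[-0.037,0.253,0.16],[0,0,0]],[[-0.037,0.253,0.23],[0,0,0]],[[-0.037,0.253,0.29],[0,0,0]],[[-0.037,0.253,0.32],[0,0,0]],[[-0.037,0.253,0.33],[0,0,0]],[[-0.037,0.253,0.33],[0,0,0]]]' 0.5 40
python3 -m handwheel '[[[0,0,0],[0,0,0]],[[0,0,0],[0,0,0]],[[0,0,0],[0,0,0]],[[0,0,0],[0,0,0]],[[0,0,0],[0,0,0]]]' 0 40
python3 -c "
from h import *
goto(.5818-.19*.0447,.0742-.19,.052,87.4)"
```

```text
time_s: 23.25
position: [0.5815, 0.0739, 0.0519]
tool_rot: [[-0.999, 0.046, -0.003], [0.046, 0.999, 0.0], [0.003, -0.0, -1.0]]
ft_force: [0.2, -0.8, 0.3]
grip_width: 0.0429
gripper_force: 0.0
time_s: 23.75
position: [0.5826, 0.0739, 0.054]
tool_rot: [[-0.999, 0.045, 0.002], [0.045, 0.999, -0.001], [-0.002, -0.001, -1.0]]
ft_force: [-1.8, -4.2, 4.6]
grip_width: 0.013
gripper_force: 40.5
at [0.5826 0.0739 0.054 ] shift [ 0.0013 -0.3798  0.0044] turn [-0.0004  0.0005  0.    ]
```

Smoothly, with an eased profile so that the pots don't tip.

```bash
python3 -m handwheel '[[[0,-0.008,0],[0,0,0]],[[0,-0.022,0],[0,0,0]],[[0,-0.042,0],[0,0,0]],[[0,-0.064,0],[0,0,0]],[[0,-0.086,0],[0,0,0]],[[0,-0.108,0],[0,0,0]],[[0,-0.13,0],[0,0,0]],[[0,-0.152,0],[0,0,0]],[[0,-0.174,0],[0,0,0]],[[0,-0.196,0],[0,0,0]]]'
python3 -m handwheel '[[[0,-0.022,0],[0,0,0]],[[0,-0.044,0],[0,0,0]],[[0,-0.066,0],[0,0,0]],[[0,-0.088,0],[0,0,0]],[[0,-0.11,0],[0,0,0]],[[0,-0.13,0],[0,0,0]],[[0,-0.148,0],[0,0,0]],[[0,-0.162,0],[0,0,0]],[[0,-0.17,0],[0,0,0]],[[0,-0.174,0],[0,0,0]]]'
python3 -m handwheel '[[[0,-0.005,0],[0,0,0]],[[0,-0.01,0],[0,0,0]],[[0,-0.014,0],[0,0,0]],[[0,-0.014,0],[0,0,0]]]'
```

```text
time_s: 24.75
position: [0.5782, -0.0233, 0.054]
tool_rot: [[-0.999, 0.045, 0.002], [0.045, 0.999, 0.001], [-0.002, 0.001, -1.0]]
ft_force: [0.3, 2.4, 5.8]
grip_width: 0.0137
gripper_force: 40.7
time_s: 25.75
position: [0.5744, -0.1104, 0.054]
tool_rot: [[-0.999, 0.046, 0.002], [0.046, 0.999, 0.0], [-0.002, 0.0, -1.0]]
ft_force: [1.8, 2.2, 5.5]
grip_width: 0.0134
gripper_force: 40.8
time_s: 26.15
position: [0.5742, -0.116, 0.054]
tool_rot: [[-0.999, 0.045, 0.002], [0.045, 0.999, 0.002], [-0.002, 0.002, -1.0]]
ft_force: [1.0, 7.0, 6.6]
grip_width: 0.0134
gripper_force: 41.0
```

```bash
python3 -m handwheel '[[[0,0.008,0],[0,0,0]],[[0,0.008,0],[0,0,0]],[[0,0.008,0],[0,0,0]],[[0,0.008,0],[0,0,0]],[[0,0.008,-0.04],[0,0,0]],[[0,0.008,-0.13],[0,0,0]],[[0,0.008,-0.23],[0,0,0]],[[0,0.008,-0.33],[0,0,0]],[[0,-0.09,-0.38],[0,0,0]],[[0,-0.19,-0.38],[0,0,0]]]' 0.45
python3 -m handwheel '[[[0.01,-0.09,0],[0,0,0]],[[0.01,-0.09,0],[0,0,0]],[[0.01,-0.09,0],[0,0,0]],[[0.01,-0.09,0],[0,0,0]]]' 0
python3 - <<'E'
from h import *
save('wrist','w9'); z=np.load('pics/w9.npz'); W=cloud(z,z['d']); Z=W[...,2]
print(observe()['position'],observe()['grip_width'])
for lo,hi in [(.1095,.122),(.07,.085)]:
  for b in blobs((Z>lo)&(Z<hi)&(abs(W[...,0]-.567)<.12)&(W[...,1]>-.342)&(W[...,1]<-.06),100):
    q=W[b]; v,u=np.nonzero(b); r=cv2.minAreaRect((q[:,:2]*1000).astype(np.float32))
    print(u.mean().round(),v.mean().round(),np.median(q,0).round(4),np.round(r[0],1),np.round(r[1],1),round(r[2],1))
goto(.508,-.2612,.14,87.4)
E
```

```text
time_s: 27.15
position: [0.5703, -0.2081, 0.2473]
tool_rot: [[-0.999, 0.042, 0.007], [0.042, 0.999, -0.004], [-0.007, -0.004, -1.0]]
ft_force: [0.7, -0.6, -0.7]
grip_width: 0.0384
gripper_force: 0.0
time_s: 27.55
position: [0.5625, -0.2514, 0.2427]
tool_rot: [[-0.999, 0.045, -0.0], [0.045, 0.999, 0.0], [0.0, 0.0, -1.0]]
ft_force: [-0.2, 0.3, 0.4]
grip_width: 0.0001
gripper_force: 0.0
[ 0.5625672  -0.25116329  0.242847  ] 0.00027998070031777603
294.0 147.0 [ 0.5088 -0.2623  0.1144] [ 509.1 -262.6] [64.1 17.1] 87.4
373.0 230.0 [ 0.5685 -0.2106  0.1144] [ 569.3 -210.1] [24.2 24.4] 87.9
218.0 230.0 [ 0.5637 -0.3195  0.1144] [ 564.4 -319.9] [24.4 24.1] 86.9
296.0 230.0 [ 0.5661 -0.2648  0.1144] [ 566.8 -265.1] [23.7 24.4] 87.5
286.0 294.0 [ 0.6135 -0.2745  0.1144] [ 615.5 -274.2] [14.8 36.8] 37.9
484.0 216.0 [ 0.5713 -0.1174  0.0772] [ 573.4 -115.8] [14.7 75.3] 87.9
at [ 0.5626 -0.2512  0.2428] shift [ 0.1081 -0.0249  0.2057] turn [ 0.0001 -0.      0.0004]
```

View pics/w9.png

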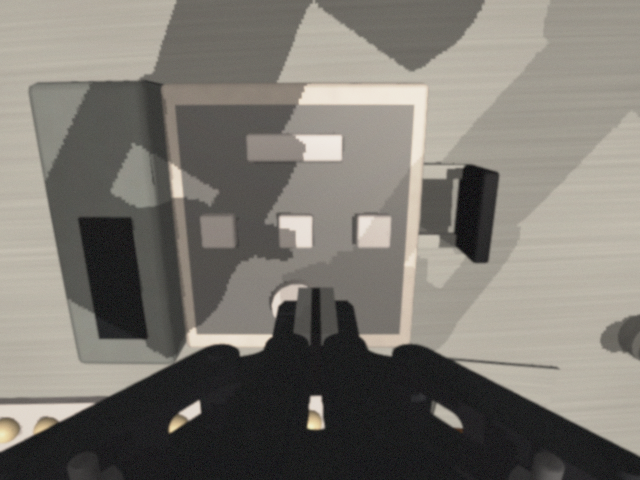

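The wrist view shows the hood from above: oblong key (294,147), left square (373,230), right square (218,230), middle (296,230), round partly hidden at (290,300). "Left" is the one at (373,230), on the handle side, and the handle at y −0.116 means the tray is home. Pressing the oblong key first.

```bash
python3 -m handwheel '[[[0.106,-0.028,0.05],[0,0,0]],[[0.106,-0.028,0.13],[0,0,0]],[[0.106,-0.028,0.2],[0,0,0]],[[0.106,-0.028,0.235],[0,0,0]],[[0.106,-0.028,0.25],[0,0,0]],[[0.106,-0.028,0.258],[0,0,0]],[[0.106,-0.028,0.264],[0,0,0]],[[0.106,-0.028,0.268],[0,0,0]],[[0.106,-0.028,0.268],[0,0,0]],[[0.106,-0.028,0.268],[0,0,0]]]' 0 40
python3 -c "
from h import *
goto(.5091,-.2626,.1085,87.4)"
```

```text
time_s: 28.6
position: [0.5094, -0.2637, 0.1101]
tool_rot: [[-0.999, 0.045, 0.002], [0.045, 0.999, -0.001], [-0.002, -0.001, -1.0]]
ft_force: [0.3, 3.8, 4.7]
grip_width: 0.0001
gripper_force: 2.7
at [ 0.5094 -0.2637  0.1101] shift [0.0007 0.0022 0.0031] turn [-0.0002  0.0007  0.0001]
```

```bash
python3 -m handwheel '[[[0,0,0.003],[0,0,0]],[[0,0,0.004],[0,0,0]],[[0,0,0.004],[0,0,0]]]'
python3 -m handwheel '[[[0,0,-0.01],[0,0,0]],[[0,0,-0.03],[0,0,0]],[[0,0,-0.06],[0,0,0]],[[0,0,-0.06],[0,0,0]]]'
python3 -c "
from h import *
goto(.5692,-.2103,.1365,87.4)"
```

```text
time_s: 28.9
position: [0.5095, -0.2638, 0.1098]
tool_rot: [[-0.999, 0.045, 0.003], [0.045, 0.999, -0.002], [-0.003, -0.002, -1.0]]
ft_force: [-4.4, 6.3, 19.4]
grip_width: -0.0004
gripper_force: 9.7
time_s: 29.3
position: [0.5096, -0.2647, 0.139]
tool_rot: [[-0.999, 0.045, 0.003], [0.045, 0.999, -0.003], [-0.003, -0.003, -1.0]]
ft_force: [-0.2, -0.6, 0.2]
grip_width: -0.0004
gripper_force: 0.0
at [ 0.5096 -0.2647  0.139 ] shift [-0.1141  0.1141  0.005 ] turn [-0.0009  0.0011  0.    ]
```

```bash
python3 -m handwheel '[[[-0.06,0.06,0],[0,0,0]],[[-0.114,0.114,0],[0,0,0]],[[-0.114,0.114,0],[0,0,0]],[[-0.114,0.114,0.02],[0,0,0]],[[-0.114,0.114,0.04],[0,0,0]],[[-0.114,0.114,0.052],[0,0,0]],[[-0.114,0.114,0.058],[0,0,0]],[[-0.114,0.114,0.063],[0,0,0]],[[-0.114,0.114,0.063],[0,0,0]],[[-0.114,0.114,0.063],[0,0,0]]]'
python3 -c "
from h import *
goto(.5692,-.2103,.1085,87.4)"
```

```text
time_s: 30.3
position: [0.5677, -0.2101, 0.1096]
tool_rot: [[-0.999, 0.046, 0.002], [0.046, 0.999, -0.002], [-0.002, -0.002, -1.0]]
ft_force: [-12.3, 6.5, 35.8]
grip_width: 0.0001
gripper_force: 17.9
at [ 0.5677 -0.2101  0.1096] shift [-0.0031 -0.0002  0.0022] turn [-0.0006  0.0007 -0.0002]
```

Fully down (force at its stop). I lift and go to the right key, crossing high over the middle key.

```bash
python3 -m handwheel '[[[0,0,-0.01],[0,0,0]],[[0,0,-0.04],[0,0,0]],[[0,0,-0.07],[0,0,0]],[[0.005,-0.07,-0.07],[0,0,0]],[[0.005,-0.15,-0.07],[0,0,0]],[[0.005,-0.22,-0.07],[0,0,0]],[[0.005,-0.22,-0.07],[0,0,0]],[[0.005,-0.22,-0.07],[0,0,0]]]'
python3 -c "
from h import *
goto(.5644,-.3199,.1085,87.4)"
```

```text
time_s: 31.1
position: [0.56, -0.32, 0.1394]
tool_rot: [[-0.999, 0.047, -0.001], [0.047, 0.999, 0.001], [0.001, 0.001, -1.0]]
ft_force: [-0.8, 0.3, 0.4]
grip_width: 0.0001
gripper_force: 0.0
at [ 0.56   -0.32    0.1394] shift [-0.0089  0.0006  0.0617] turn [ 0.0003 -0.0004 -0.0007]
```

```bash
python3 -m handwheel '[[[-0.009,0,0],[0,0,0]],[[-0.009,0,0.02],[0,0,0]],[[-0.009,0,0.04],[0,0,0]],[[-0.009,0,0.052],[0,0,0]],[[-0.009,0,0.058],[0,0,0]],[[-0.009,0,0.061],[0,0,0]],[[-0.009,0,0.061],[0,0,0]],[[-0.009,0,0.061],[0,0,0]]]'
```

```text
time_s: 31.9
position: [0.5654, -0.3192, 0.1103]
tool_rot: [[-0.999, 0.045, 0.0], [0.045, 0.999, -0.0], [-0.0, -0.0, -1.0]]
ft_force: [-0.9, 2.3, 5.3]
grip_width: -0.0
gripper_force: 2.2
```

```bash
python3 -m handwheel '[[[0,0,0.003],[0,0,0]],[[0,0,0.004],[0,0,0]],[[0,0,0.004],[0,0,0]]]'
python3 -m handwheel '[[[0,0,-0.01],[0,0,0]],[[0,0,-0.04],[0,0,0]],[[0,0,-0.07],[0,0,0]],[[-0.06,0.05,-0.07],[0,0,0]],[[-0.115,0.1,-0.07],[0,0,0]],[[-0.115,0.1,-0.07],[0,0,0]],[[-0.115,0.1,-0.07],[0,0,0]]]'
python3 -c "
from h import *
goto(.6248,-.2678,.1085,87.4)"
```

```text
time_s: 32.2
position: [0.5655, -0.3194, 0.1099]
tool_rot: [[-0.999, 0.045, 0.002], [0.045, 0.999, -0.001], [-0.002, -0.001, -1.0]]
ft_force: [-4.5, 5.8, 15.7]
grip_width: -0.0001
gripper_force: 7.8
time_s: 32.9
position: [0.6253, -0.2719, 0.1422]
tool_rot: [[-0.999, 0.044, -0.001], [0.044, 0.999, -0.0], [0.001, -0.0, -1.0]]
ft_force: [0.2, 0.2, -0.2]
grip_width: 0.0001
gripper_force: 0.0
at [ 0.6253 -0.2719  0.1422] shift [0.0013 0.0082 0.0673] turn [-0.0001 -0.0002  0.0004]
```

```bash
python3 -m handwheel '[[[0.001,0.008,0],[0,0,0]],[[0.001,0.008,0.02],[0,0,0]],[[0.001,0.008,0.04],[0,0,0]],[[0.001,0.008,0.055],[0,0,0]],[[0.001,0.008,0.063],[0,0,0]],[[0.001,0.008,0.069],[0,0,0]],[[0.001,0.008,0.069],[0,0,0]],[[0.001,0.008,0.069],[0,0,0]]]'
```

```text
time_s: 33.7
position: [0.6242, -0.2685, 0.11]
tool_rot: [[-0.999, 0.046, -0.0], [0.046, 0.999, -0.001], [-0.0, -0.001, -1.0]]
ft_force: [-7.6, 1.6, 11.6]
grip_width: 0.0003
gripper_force: 6.0
```

```bash
python3 -m handwheel '[[[0,0,0.002],[0,0,0]],[[0,0,0.002],[0,0,0]]]'
python3 -m handwheel '[[[0,0,-0.01],[0,0,0]],[[0,0,-0.05],[0,0,0]],[[0,0,-0.12],[0,0,0]],[[0.05,0.08,-0.16],[0,0,0]],[[0.11,0.18,-0.16],[0,0,0]],[[0.11,0.28,-0.16],[0,0,0]],[[0.11,0.31,-0.16],[0,0,0]],[[0.11,0.31,-0.16],[0,0,0]],[[0.11,0.31,-0.16],[0,0,0]]]' 0 40
python3 -c "
from h import *
goto(.5736,-.116,.052,87.4)"
```

```text
time_s: 33.9
position: [0.6242, -0.2685, 0.1099]
tool_rot: [[-0.999, 0.045, 0.0], [0.045, 0.999, -0.002], [-0.001, -0.001, -1.0]]
ft_force: [-9.2, 2.3, 17.5]
grip_width: 0.0001
gripper_force: 8.6
time_s: 34.8
position: [0.577, -0.111, 0.1873]
tool_rot: [[-0.999, 0.045, 0.0], [0.045, 0.999, -0.0], [-0.0, -0.0, -1.0]]
ft_force: [0.2, -0.0, 0.2]
grip_width: 0.0002
gripper_force: 0.0
at [ 0.577  -0.111   0.1873] shift [ 0.0064 -0.0103  0.2706] turn [-0.0001  0.0001  0.0002]
```

```bash
python3 -m handwheel '[[[0.006,-0.01,0],[0,0,0]],[[0.006,-0.01,0],[0,0,0]],[[0.006,-0.01,0.04],[0,0,0]],[[0.006,-0.01,0.11],[0,0,0]],[[0.006,-0.01,0.17],[0,0,0]],[[0.006,-0.01,0.22],[0,0,0]],[[0.006,-0.01,0.255],[0,0,0]],[[0.006,-0.01,0.27],[0,0,0]],[[0.006,-0.01,0.27],[0,0,0]]]' 0.45
python3 -m handwheel '[[[0,0,0],[0,0,0]],[[0,0,0],[0,0,0]],[[0,0,0],[0,0,0]],[[0,0,0],[0,0,0]],[[0,0,0],[0,0,0]]]' 0 40
```

```text
time_s: 35.7
position: [0.5733, -0.1163, 0.0515]
tool_rot: [[-0.999, 0.046, -0.001], [0.046, 0.999, 0.001], [0.001, 0.001, -1.0]]
ft_force: [0.0, -0.7, 0.6]
grip_width: 0.0385
gripper_force: 0.0
time_s: 36.2
position: [0.5741, -0.116, 0.0534]
tool_rot: [[-0.999, 0.045, 0.002], [0.045, 0.999, -0.001], [-0.002, -0.001, -1.0]]
ft_force: [-0.4, -0.5, 6.5]
grip_width: 0.0134
gripper_force: 41.0
```

```bash
python3 -m handwheel '[[[0,0.008,0],[0,0,0]],[[0,0.022,0],[0,0,0]],[[0,0.042,0],[0,0,0]],[[0,0.064,0],[0,0,0]],[[0,0.086,0],[0,0,0]],[[0,0.108,0],[0,0,0]],[[0,0.13,0],[0,0,0]],[[0,0.152,0],[0,0,0]],[[0,0.174,0],[0,0,0]],[[0,0.196,0],[0,0,0]]]'
python3 -m handwheel '[[[0,0.022,0],[0,0,0]],[[0,0.044,0],[0,0,0]],[[0,0.066,0],[0,0,0]],[[0,0.088,0],[0,0,0]],[[0,0.11,0],[0,0,0]],[[0,0.13,0],[0,0,0]],[[0,0.148,0],[0,0,0]],[[0,0.162,0],[0,0,0]],[[0,0.17,0],[0,0,0]],[[0,0.174,0],[0,0,0]]]'
python3 -m handwheel '[[[0,0.005,0],[0,0,0]],[[0,0.01,0],[0,0,0]],[[0,0.014,0],[0,0,0]],[[0,0.014,0],[0,0,0]]]'
```

```text
time_s: 37.2
position: [0.5785, -0.018, 0.0534]
tool_rot: [[-0.999, 0.045, 0.002], [0.045, 0.999, -0.001], [-0.002, -0.001, -1.0]]
ft_force: [-2.1, -2.1, 7.1]
grip_width: 0.013
gripper_force: 41.1
time_s: 38.2
position: [0.5823, 0.0692, 0.0534]
tool_rot: [[-0.999, 0.045, 0.002], [0.045, 0.999, -0.001], [-0.002, -0.001, -1.0]]
ft_force: [-2.0, -2.3, 6.9]
grip_width: 0.0133
gripper_force: 41.2
time_s: 38.6
position: [0.5825, 0.0739, 0.0534]
tool_rot: [[-0.999, 0.045, 0.001], [0.045, 0.999, -0.004], [-0.001, -0.004, -1.0]]
ft_force: [-4.0, -12.2, 8.1]
grip_width: 0.0132
gripper_force: 41.5
```

At the end stop. I release, rise clear and check.

```bash
python3 -m handwheel '[[[0,-0.005,0],[0,0,0]],[[0,-0.005,0],[0,0,0]],[[0,-0.005,0],[0,0,0]],[[0,-0.005,0],[0,0,0]],[[0,-0.005,-0.03],[0,0,0]],[[0,-0.005,-0.1],[0,0,0]],[[0,-0.005,-0.2],[0,0,0]],[[0,-0.1,-0.3],[0,0,0]],[[0,-0.2,-0.36],[0,0,0]],[[0,-0.2,-0.36],[0,0,0]]]' 0.45
python3 -m handwheel '[[[0,0,0],[0,0,0]],[[0,0,0],[0,0,0]],[[0,0,0],[0,0,0]],[[0,0,0],[0,0,0]]]'
python3 - <<'E'
from h import *
pots('w10',.06,.078,box=(.48,.67,-.15,.03))
z=np.load('pics/w10.npz'); W=cloud(z,z['d']); Z=W[...,2]
b=max(blobs((Z>.07)&(Z<.085)&(W[...,1]>.03)&(abs(W[...,0]-.58)<.06),30),key=np.sum)
print('handle',np.median(W[b],0))
E
```

```text
time_s: 39.6
position: [0.5781, -0.0259, 0.2351]
tool_rot: [[-0.999, 0.046, 0.004], [0.046, 0.999, -0.001], [-0.004, -0.001, -1.0]]
ft_force: [0.2, 0.4, -0.7]
grip_width: 0.0385
gripper_force: 0.0
time_s: 40.0
position: [0.5775, -0.0226, 0.2313]
tool_rot: [[-0.999, 0.044, -0.002], [0.044, 0.999, 0.001], [0.002, 0.001, -1.0]]
ft_force: [-0.4, 0.2, 0.2]
grip_width: 0.0383
gripper_force: 0.0
tcp [ 0.5776 -0.0228  0.2315]
px 311.0 162.0 rgb [218. 215. 207.] top 0.0705 circ [537.6 -24.2] 23.0 rect [537.8 -24.2] [45.3 44.4]
px 205.0 163.0 rgb [126. 120. 115.] top 0.0706 circ [ 535.2 -104.5] 22.9 rect [ 535.4 -104.2] [44.8 44.3]
px 311.0 261.0 rgb [184. 175. 167.] top 0.0705 circ [617.9 -28.1] 23.2 rect [617.8 -27.8] [45.4 44.9]
handle [0.57903338 0.07253632 0.07717871]
```

View pics/w10.png

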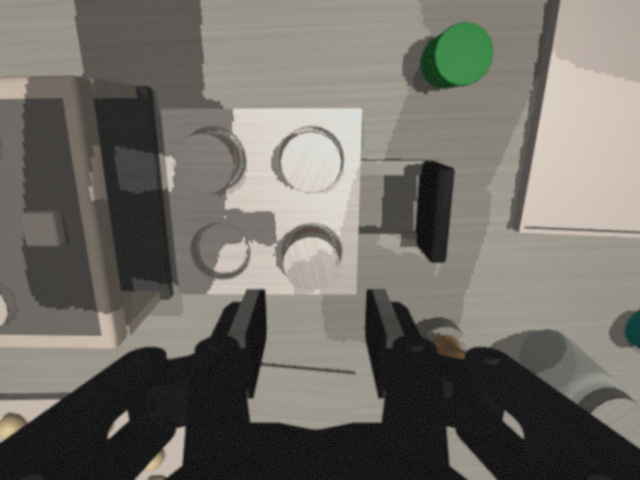

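The picture shows the tray fully out, with pots upright in three pockets at (311,162), (205,163) and (311,261). The gripper is clear of everything, so I hand in.

```bash
python3 -c "
from rig import close_job
print(close_job())"
```

```text
the job is handed in; nothing more can be done
None
```

I handed the job in at about 40 s. The three pots stand upright in their own pockets, the four keys were pressed in order with the tray home, and the tray is fully out again. The hand-in returned no verdict, so I don't know how it was judged.

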